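# Load the media finisher and snap its hood shut

### The job

Stand the canister with the orange mark upright in the open bay of the finishing machine, centred on the white round pad and turned so that its orange mark faces the reader block with the red window, and let go of it. Then swing the hood down and press it until it snaps past its catch and is fully shut. Do not tip the canister over on the way, and leave the other canisters and everything else on the bench where they are.

Things in the scene. Friction and masses are not known exactly. Their poses are not given: they have to be found in the camera images.
- can_orange: Upright grey canister, white cap, ORANGE mark; diameter 56, height 80, 0.22 kg. Origin: centre of its underside, z up. Its +x axis points to the marked side: an orange vertical band 25 wide on the side wall and a stripe 12 wide on the cap, from the centre to that edge. It stands free on the bench in any of three places shared with two like canisters.
- can_orange_mark (a point): Centre of the orange band on the canister's side wall: 28 from its axis along its +x, 36 above its underside.
- can_blue: Same canister with a blue mark (diameter 56, height 80). Not to be disturbed. Origin: centre of underside.
- can_green: Same canister with a green mark (diameter 56, height 80). Not to be disturbed. Origin: centre of underside.
- finisher: Cream finishing machine, fixed. Origin: under the bay's centre, at bench level; front faces its -x, z up. Bay: open-topped box 180 (x) by 190 (y) outside, 60 high, walls 10, inner floor 12 above the bench. Its left (+y) wall is a control box, y = 85 to 155, 60 high. Black reader block inside at the +y wall: x -25 to 25, y 60 to 85, top 50 above the bench. Hood hinged on the far (+x) wall's top.
- pad (a point): Centre of the white round pad, diameter 68, on the bay's inner floor (12 above the bench), in the middle of the bay.
- reader (a point): Centre of the reader's red window: 60 from the pad's centre along the machine's +y, 34 above the bench. The red window faces the pad.
- hood (a joint): Angle of the hood (rad): 0 fully shut, grows as it opens up and away from the front, 1.57 upright, stop at 1.8. Axis along the machine's y. The hinge is stiff: the hood stays where it is left. A sprung catch at the front resists from about 0.09 to 0.045 rad (some 12 N down at the front edge, more farther in); past that it snaps shut and is held.
- hood_hinge (a point): Middle of the hinge axis: 90 behind (+x of) the machine's origin, 60 above the bench. The hood's frame lies here and at angle 0 is parallel to the machine's. The hood is a cream hollow cover, open below, 180 long (its x from -180 to 0) by 190 wide, its flat outer top 45 above the hinge axis, walls 5.
- hood_lip (a point): Middle of the upper face of the hood's blue pull lip, which continues the hood's top forward beyond its front edge: 27 long, 100 wide, 8 thick. This point is at (-192, 0, +45) in the hood's frame. With the hood open the lip points up.
- wax: Purple wax block, 80 x 45 x 30, lying loose; not to be disturbed. Origin: centre of underside.
- graver: Hand tool with a handle, 170 long, lying loose; not to be disturbed. Origin: under its middle.
- bead_jar: Glass jar with a steel lid, diameter 64, height 85, loose; not to be disturbed. Origin: centre of underside.
There are look-alikes about, which are no part of the job. Leave any turquoise or yellow look-alike of the can_orange alone.

How it is judged:
By the outcome, as a careful person would: the job done as asked, in the order asked, and still so for the second after the job is handed in, with the robot touching nothing.
It also fails if it takes over 64 s, if anything falls off the work surface, if the arm or the gripper's body presses on something with over 40 N, if the wrist force passes 120 N, or if a joint passes its speed limit or range.

### The arm

A 7-joint arm with a two-finger parallel gripper is mounted at the origin on the work surface. World frame = base frame: x ahead of the robot, y to its left, z up, the work surface at z = 0. Lengths are in mm, angles in rad, forces in N, time in s.
With the tool pointing down it reaches from about 400 to 850 mm from the base axis. Payload 10.4 kg.
Tool frame: the origin (TCP) lies on the centre line of the jaws, within the pads' length; the fingertips stand 25 mm ahead of it and the grasp point (between the pads) lies 6 mm ahead of it; z points along the fingers, y is the line along which they close (so a half turn about z gives the same grasp; the last joint's range is limited). The gripper opens to 85 mm and grips with 20 to 120 N. Pads are 22 mm wide; open, the fingers measure 114 mm over their backs; the gripper's body (76 mm by 85 mm) begins 54 mm behind the grasp point. The pads swing forward as they close: fully open they stand 13 mm farther back than shut.
Start: joints at [-1.163, 0.332, -0.065, 1.46, 0.022, 1.35, -0.088], TCP at [260.988, 567.92, 256.338] pointing down, gripper open.
Joint ranges: [-2.6, 2.6], [-0.5, 2.12], [-1.47, 1.34], [0.16, 2.42], [-1.27, 4.41], [0.06, 2.06], [-2.6, 2.6]. Speed limits (rad/s): [2.22, 2.22, 2.79, 2.79, 3.14, 3.14, 3.14].

### API

Orientations are given as a 3x3 rotation matrix whose columns are the frame's x, y, z axes.
In Python, from plant import ctrl gives the robot as it stands. The module is installed in compiled form; this text tells all that it offers.
- The arm moves only by the tool step_arm, never from a script. Its argument "rows" is a list of rows, each a list of 5 numbers: the shift along the world's x, y, z in units of 0.5 m (1.0 is 0.5 m), then the turn about the world's z in units of 8 degrees (1.0 is 8 degrees), then the finger opening in mm, from 0 to 85.4. In form: [[x, y, z, roll, jaw], ...]. A call has 1 to 10 rows; each row shifts and turns the commanded pose from where the row before left it; what a row does not reach is not made up. A row lasts 1/10 s, in which the tool goes at most 50 mm and 8.59 degrees, less where a joint would pass 70% of its speed; a pose out of reach is approached as far as the arm can. A call with a number of a shift or a turn outside -1 to 1 is refused whole. A call with a gripper value outside its range is refused whole. The fingers move at their own pace and stop on an object; "squeeze" is the grip in N (left out, the last holds). Time passes only in rows, so rows that do not move let the fingers close. It gives the time, the measured TCP pose, the force, the opening and the grip force at its end, in the units of the state.
- ctrl.sense(): the state, without advancing time (a new reading comes with each control period).
- ctrl.capture(name): name is "side" or "top"; returns the picture (420x560x3 uint8, blue, green, red); there is no depth.
- ctrl.calibration(name): a dict with "mtx" (3x3 intrinsics, pixels), "rvec" (rotation vector, rad) and "tvec" (3), from world to camera coordinates, as OpenCV has them. Camera axes: x right, y down, z forward; pixel columns grow to the right and rows downward; lengths in mm; the calibration is good to about 2 mm. A picture is of the moment at which its call begins. calibration takes no time and is no camera call.
- ctrl.sign_off(): hands the job in; it is judged then, once.
The state is a dict: "clock": time; "qpos": joint angles; "qd": joint speeds; "joint_torque": joint torques, N m; "eef_pos": TCP position; "tcp_rot": TCP orientation; "wrist_force": force on the tool from outside, world axes, zero at the start; "wrist_torque": the same for the moment, N m; "gripper_width": finger opening in mm; "finger_force": force on a finger pad.
Only numpy, scipy, OpenCV 4.12 (cv2) and the standard library are available. Lean on these libraries where they do the work, as an engineer would, in place of code of your own. Each camera call takes 0.05 s, during which the arm holds its last target. There are 200 camera calls.

## Working session

There is one attempt and no reset: what is moved stays moved. The work goes in short steps, Python scripts to look and compute and a tool call to move; the robot and the scene stay as the last step left them, time stands still between calls to the robot, and variables do not carry over. Pictures are saved under pics/ and viewed, at most 10 in all, crops included, and the job is handed in when it is done.

Besides the shell and the picture viewer there is one more tool, called after ">>>" as a command line: name --pt "numbers of a row" for each row, then --argument value for the rest. step_arm: Moves the arm, as the interface text tells. Shifts and turns lie within -1 to 1; 1 stands for 0.5 m of shift or 8 degrees of turn. Its arguments: {"type":"object","properties":{"rows":{"type":"array","items":{"type":"array","items":{"type":"number"}}},"squeeze":{"type":"number"}},"required":["rows"]}

```bash
mkdir -p pics; cat > h.py <<'E'
import numpy as np, cv2
from plant import ctrl
def cal(n):
    c=ctrl.calibration(n); R=cv2.Rodrigues(np.array(c["rvec"],float))[0]
    return np.array(c["mtx"],float),R,np.array(c["tvec"],float).reshape(3)
def ray(n,u,v):
    K,R,t=cal(n); d=R.T@np.linalg.inv(K)@np.array([u,v,1.]); return -R.T@t,d
def onz(n,u,v,z):
    o,d=ray(n,u,v); return o+d*(z-o[2])/d[2]
def proj(n,p):
    K,R,t=cal(n); q=K@(R@np.array(p,float)+t); return q[:2]/q[2]
E
python3 - <<'E'
from h import *
s=ctrl.sense(); print(s["clock"],s["eef_pos"],np.round(s["tcp_rot"],3).tolist(),s["gripper_width"])
for n in("side","top"):
    i=ctrl.capture(n); cv2.imwrite(f"pics/{n}0.png",i); print(n,ray(n,280,210))
E
```

```text
0.0 [260.82758764 567.58109024 255.51119585] [[-0.909, 0.417, -0.001], [0.417, 0.909, -0.001], [-0.0, -0.001, -1.0]] 85.26289629062943
side (array([ -34.54594279, -897.70330012,  805.92020298]), array([ 0.48195305,  0.68938984, -0.5408836 ]))
top (array([ 432.4252525 ,   47.16095509, 1277.02002121]), array([ 0.1104046 , -0.01997974, -0.9936969 ]))
```

View pics/top0.png

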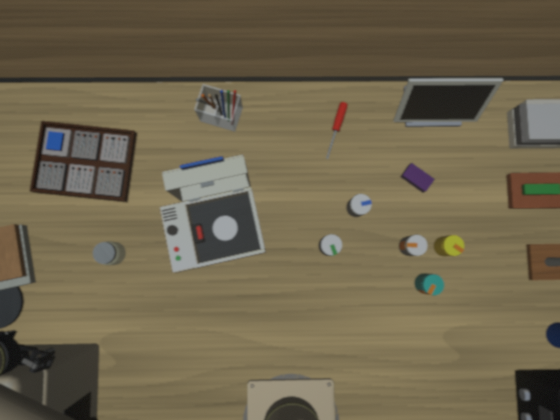

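View pics/side0.png

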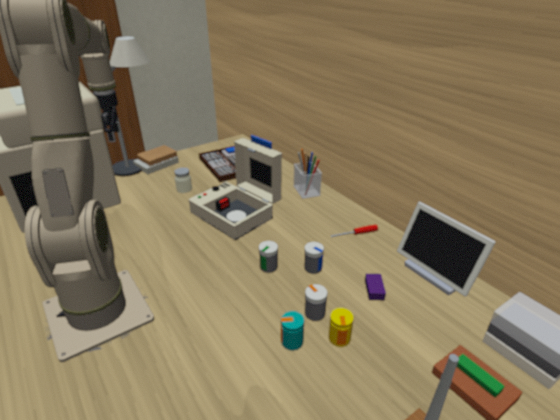

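Top view: the candidates for the orange-marked canister are the white-capped one at (416,245), the yellow one at (453,245) and the turquoise one at (433,284). White caps with a green mark (331,245) and a blue mark (361,204) also stand there. By the description I choose the white cap at (416,245). The machine pad is at (225,228), the red window at (199,233), and the hood is upright with its lip at (203,162). The side view agrees: the grey can is at (316,300).

```bash
python3 - <<'E'
from h import *
i=cv2.imread("pics/top0.png"); hsv=cv2.cvtColor(i,cv2.COLOR_BGR2HSV)
a=cv2.resize(i[215:305,370:475],None,fx=3.6,fy=3.6,interpolation=cv2.INTER_CUBIC)
b=cv2.resize(i[145:280,150:275],None,fx=3.3,fy=3.3,interpolation=cv2.INTER_CUBIC)
H=max(a.shape[0],b.shape[0]); o=np.zeros((H,a.shape[1]+b.shape[1],3),np.uint8)
o[:a.shape[0],:a.shape[1]]=a; o[:b.shape[0],a.shape[1]:]=b; cv2.imwrite("pics/crop0.png",o); print(o.shape)
def comps(m,x0,y0,x1,y1,mn=8):
    z=np.zeros_like(m); z[y0:y1,x0:x1]=m[y0:y1,x0:x1]
    n,l,s,c=cv2.connectedComponentsWithStats(z)
    return [(s[k,4],c[k].round(2),s[k,:4].tolist(),np.argwhere(l==k)[:,::-1]) for k in range(1,n) if s[k,4]>=mn]
white=cv2.inRange(hsv,(0,0,150),(180,60,255))
orange=cv2.inRange(hsv,(5,150,120),(18,255,255))
red=cv2.bitwise_or(cv2.inRange(hsv,(0,150,100),(4,255,255)),cv2.inRange(hsv,(172,150,100),(180,255,255)))
blue=cv2.inRange(hsv,(105,130,60),(130,255,255))
for nm,m,bx in(("can",white|orange,(400,230,434,262)),("orange",orange,(400,230,434,262)),("pad",white,(208,212,242,246)),("red",red,(185,215,215,250)),("lip",blue,(170,150,240,175)),("blue can",white|blue,(345,190,378,220)),("green can",white,(315,230,347,262))):
    for c in comps(m,*bx): 
        hull=cv2.convexHull(c[3].astype(np.int32)); (cx,cy),r=cv2.minEnclosingCircle(hull)
        z={"can":80,"orange":80,"pad":12,"red":34}.get(nm,80)
        M=cv2.moments(hull); mc=(M["m10"]/M["m00"],M["m01"]/M["m00"]) if M["m00"] else (cx,cy)
        print(nm,c[0],c[1],c[2],"r",round(r,1),"hullc",np.round(mc,1),"w",onz("top",*mc,z).round(1), "diam",round(2*np.linalg.norm(onz("top",cx+r,cy,z)-onz("top",cx,cy,z)),1))
E
```

```text
(446, 790, 3)
can 251 [417.67 244.87] [408, 235, 19, 20] r 9.8 hullc [416.9 244.8] w [ 469.6 -336.2   80. ] diam 51.7
can 16 [411.5 244.5] [408, 244, 8, 2] r 3.5 hullc [411.5 244.5] w [ 470.5 -321.8   80. ] diam 18.7
orange 16 [411.5 244.5] [408, 244, 8, 2] r 3.5 hullc [411.5 244.5] w [ 470.5 -321.8   80. ] diam 18.7
pad 412 [224.59 227.77] [214, 217, 22, 23] r 11.5 hullc [224.6 227.8] w [525.  175.6  12. ] diam 63.5
red 50 [199.12 231.94] [197, 226, 6, 13] r 6.1 hullc [199.3 232. ] w [512.7 241.9  34. ] diam 32.9
lip 110 [200.81 162.39] [181, 158, 41, 10] r 20.5 hullc [200.8 162.4] w [694.8 231.9  80. ] diam 108.6
blue can 261 [360.47 203.55] [352, 194, 19, 20] r 9.6 hullc [360.8 203.6] w [ 580.4 -191.4   80. ] diam 51.4
green can 242 [331.01 243.36] [322, 235, 20, 19] r 9.7 hullc [331.4 244.1] w [ 474.  -110.4   80. ] diam 51.1
```

View pics/crop0.png

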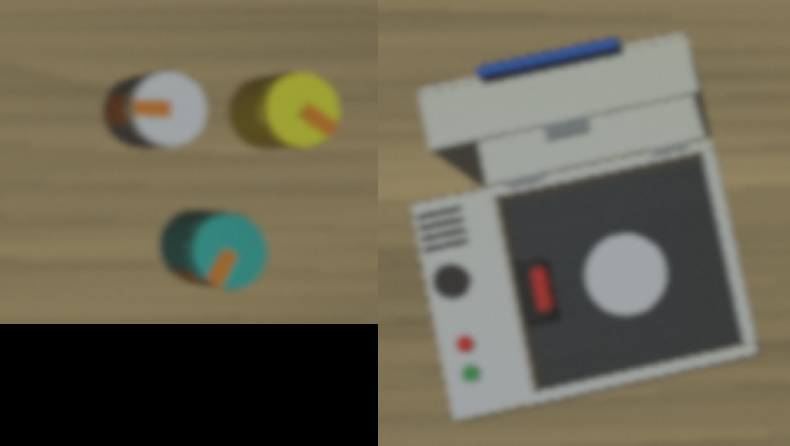

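The crop confirms it: white cap, dark grey body and an orange stripe pointing image-left. Next I measure the stripe direction, machine yaw, and hood angle.

```bash
cat > m.py <<'E'
from h import *
i=cv2.imread("pics/top0.png"); hsv=cv2.cvtColor(i,cv2.COLOR_BGR2HSV).astype(int)
sd=cv2.imread("pics/side0.png"); hs=cv2.cvtColor(sd,cv2.COLOR_BGR2HSV)
g=cv2.GaussianBlur(i,(3,3),0).astype(float)
# front edge of the machine (z 60): strongest cream->wood change (saturation) per column
S=hsv[...,1].astype(float); pts=[]
for u in range(182,258):
    c=S[240:280,u]; pred=271-(u-175)*0.215
    d=np.diff(c); k0=int(pred)-240; lo=max(k0-7,0); w=np.clip(d[lo:k0+8],0,None)
    pts.append((u,240+lo+0.5+(w*np.arange(len(w))).sum()/w.sum()))
P=np.array([onz("top",u,v,60)[:2] for u,v in pts])
vx,vy,x0,y0=cv2.fitLine(P.astype(np.float32),cv2.DIST_HUBER,0,.01,.01).ravel()
if vy<0: vx,vy=-vx,-vy
yaw=np.arctan2(-vx,vy); print("yaw front",np.degrees(yaw))
pad=onz("top",224.6,227.8,12)[:2]
ex=np.array([np.cos(yaw),np.sin(yaw)]); print("front edge from pad along x (expect -90)",(np.array([x0,y0])-pad)@ex)
# orange stripe: weighted by orange-ness relative to cap
Y,X=np.mgrid[236:254,406:428]; m=((hsv[236:254,406:428,0]<20)&(S[236:254,406:428]>90)&(hsv[236:254,406:428,2]>130))
w=m*S[236:254,406:428]; q=np.array([onz("top",a,b,80)[:2] for a,b in zip(X[m],Y[m])])
l=cv2.fitLine(q.astype(np.float32),cv2.DIST_L2,0,.01,.01).ravel(); print("stripe",len(q),q.mean(0),"dir deg",np.degrees(np.arctan2(l[1],l[0])), "extent",q.min(0),q.max(0))
c=onz("top",417.1,244.8,80); print("can",c)
# cap in side view
for nm,lo,hi,bx in(("sidecap",(0,0,120),(180,80,255),(300,280,332,305)),("sidelip",(105,130,50),(130,255,255),(235,130,285,165)),("sidepad",(0,0,150),(180,60,255),(222,205,250,228))):
    m=cv2.inRange(hs,lo,hi); z=np.zeros_like(m); x0,y0,x1,y1=bx; z[y0:y1,x0:x1]=m[y0:y1,x0:x1]
    p=np.argwhere(z)[:,::-1]; 
    if len(p): print(nm,len(p),p.mean(0),p.min(0),p.max(0))
print("proj can top",proj("side",c),"pad",proj("side",[*pad,12]))
# hood angle: lip point predicted in the top view
ey=np.array([-ex[1],ex[0]])
for th in np.arange(1.2,1.81,.1):
    a=-192*np.cos(th)+45*np.sin(th); h=192*np.sin(th)+45*np.cos(th)
    p=pad+ex*(90+a); print(round(th,2),proj("top",[*p,60+h]).round(1),proj("side",[*p,60+h]).round(1))
E
python3 m.py
```

```text
yaw front 12.053984
front edge from pad along x (expect -90) -90.36464905224933
stripe 39 [ 470.38537745 -321.50181527] dir deg 88.13605 extent [ 466.40120088 -333.79526743] [ 474.56357225 -309.72041368]
can [ 469.51367468 -336.61397959   80.        ]
sidecap 341 [316.39589443 291.79765396] [300 280] [331 304]
sidelip 93 [261.17204301 141.27956989] [252 136] [270 147]
sidepad 251 [235.57370518 217.15936255] [222 210] [249 225]
proj can top [316.39419968 291.09343711] pad [236.14843578 215.34055926]
1.2 [207.8 193. ] [245.6 146.8]
1.3 [205.9 184.5] [249.9 144.5]
1.4 [204.2 176.1] [254.1 142.8]
1.5 [202.5 168. ] [258.3 141.7]
1.6 [201.1 160.2] [262.3 141.2]
1.7 [199.8 152.9] [266.2 141.2]
1.8 [198.8 146.3] [269.8 141.8]
```

>>> step_arm --pt "0.03 -0.09 0 -0.42 85" --pt "0.03 -0.09 0 -0.42 85" --pt "0.03 -0.09 0 -0.42 85" --pt "0.03 -0.09 0 -0.42 85" --pt "0.03 -0.09 0 -0.42 85" --pt "0.03 -0.09 0 -0.42 85" --pt "0.03 -0.09 0 -0.42 85" --pt "0.03 -0.09 0 -0.42 85" --pt "0.03 -0.09 0 -0.42 85" --pt "0.03 -0.09 0 -0.42 85"

```text
clock: 1.1
eef_pos: [411.0, 115.9, 256.3]
tcp_rot: [[-0.524, 0.852, 0.0], [0.852, 0.524, 0.0], [0.0, 0.0, -1.0]]
wrist_force: [0.4, 0.3, 0.6]
gripper_width: 85.0
finger_force: 0.0
```

>>> step_arm --pt "0.012 -0.09 0 -0.42 85" --pt "0.012 -0.09 0 -0.42 85" --pt "0.012 -0.09 0 -0.42 85" --pt "0.012 -0.09 0 -0.42 85" --pt "0.012 -0.09 0 -0.42 85" --pt "0.012 -0.09 0 -0.42 85" --pt "0.012 -0.09 0 -0.42 85" --pt "0.012 -0.09 0 -0.42 85" --pt "0.012 -0.09 0 -0.42 85" --pt "0.012 -0.09 0 -0.42 85"

```text
clock: 2.1
eef_pos: [471.2, -333.6, 256.3]
tcp_rot: [[0.034, 0.999, 0.0], [0.999, -0.034, 0.0], [0.0, 0.0, -1.0]]
wrist_force: [1.3, 0.8, 0.6]
gripper_width: 84.4
finger_force: 0.0
```

>>> step_arm --pt "0 0 0 0 85" --pt "0 0 0 0 85" --pt "0 0 0 0 85"

```text
clock: 2.4
eef_pos: [471.2, -331.0, 256.1]
tcp_rot: [[0.031, 1.0, -0.0], [1.0, -0.031, 0.001], [0.001, -0.0, -1.0]]
wrist_force: [0.1, 0.2, -0.6]
gripper_width: 85.2
finger_force: 0.0
```

>>> step_arm --pt "-0.0034 -0.0108 0 0 85" --pt "0 0 -0.05 0 85" --pt "0 0 -0.05 0 85" --pt "0 0 -0.05 0 85" --pt "0 0 -0.05 0 85" --pt "0 0 -0.05 0 85" --pt "0 0 -0.05 0 85" --pt "0 0 -0.04 0 85" --pt "0 0 -0.04 0 85" --pt "0 0 0 0 85"

```text
clock: 3.4
eef_pos: [468.5, -335.7, 64.5]
tcp_rot: [[0.031, 1.0, -0.003], [1.0, -0.031, 0.002], [0.002, -0.003, -1.0]]
wrist_force: [-0.0, 0.7, -0.2]
gripper_width: 85.0
finger_force: 0.0
```

>>> step_arm --pt "0 0 0 0 70" --pt "0 0 0 0 64" --pt "0 0 0 0 60" --pt "0 0 0 0 57" --pt "0 0 0 0 52" --pt "0 0 0 0 50" --pt "0 0 0 0 50" --pt "0 0 0 0 50" --squeeze 40

```text
clock: 4.2
eef_pos: [469.4, -337.7, 67.2]
tcp_rot: [[0.033, 0.999, 0.001], [0.999, -0.033, 0.0], [0.0, 0.001, -1.0]]
wrist_force: [-2.1, 1.4, 7.1]
gripper_width: 54.8
finger_force: 41.1
```

>>> step_arm --pt "0 0 0.01 0 50" --pt "0 0 0.03 0 50" --pt "0 0 0.06 0 50" --pt "0 0 0.06 0 50" --pt "0 0 0.06 0 50" --pt "0 0 0.05 0 50" --pt "0 0 0.03 0 50" --pt "0 0 0 0 50"

```text
clock: 5.0
eef_pos: [470.0, -338.1, 218.6]
tcp_rot: [[0.033, 0.999, 0.004], [0.999, -0.033, -0.001], [-0.001, 0.004, -1.0]]
wrist_force: [-0.3, -0.2, -1.6]
gripper_width: 55.1
finger_force: 42.8
```

>>> step_arm --pt "0.005 0.03 0 0.1 50" --pt "0.01 0.07 0 0.2 50" --pt "0.01 0.09 0 0.2 50" --pt "0.01 0.09 0 0.2 50" --pt "0.01 0.09 0 0.2 50" --pt "0.01 0.09 0 0.2 50" --pt "0.01 0.09 0 0.2 50" --pt "0.01 0.09 0 0.2 50" --pt "0.01 0.09 0 0.2 50" --pt "0.01 0.09 0 0.08 50"

```text
clock: 6.0
eef_pos: [516.0, 74.4, 215.2]
tcp_rot: [[-0.215, 0.977, -0.001], [0.977, 0.215, -0.0], [0.0, -0.001, -1.0]]
wrist_force: [1.2, -1.7, -1.5]
gripper_width: 54.8
finger_force: 42.8
```

>>> step_arm --pt "0.01 0.09 0 0 50" --pt "0.005 0.08 0 0 50" --pt "0 0.04 0 0 50" --pt "0 0 0 0 50" --pt "0 0 0 0 50"

```text
clock: 6.5
eef_pos: [523.8, 177.0, 215.1]
tcp_rot: [[-0.214, 0.977, -0.002], [0.977, 0.214, -0.001], [-0.001, -0.002, -1.0]]
wrist_force: [0.0, -0.9, -1.7]
gripper_width: 55.3
finger_force: 42.8
```

```bash
python3 - <<'E'
from h import *
s=ctrl.sense(); print(s["clock"],s["eef_pos"],s["tcp_rot"].round(3).tolist() if hasattr(s["tcp_rot"],"round") else s["tcp_rot"],s["gripper_width"],s["wrist_force"])
a=ctrl.capture("side"); t=ctrl.capture("top")
o=np.hstack([cv2.resize(a[90:240,160:300],(392,420)),cv2.resize(t[140:280,150:286],(408,420))]); cv2.imwrite("pics/carry.png",o)
E
```

```text
6.5 [523.79666811 177.04864938 215.12855946] [[-0.214, 0.977, -0.002], [0.977, 0.214, -0.001], [-0.001, -0.002, -1.0]] 55.26048667244256 [ 0.03400309 -0.86742945 -1.7283621 ]
```

View pics/carry.png

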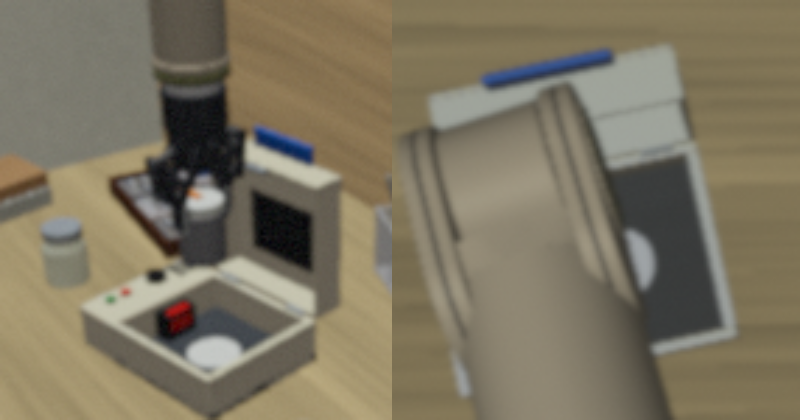

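The left half shows the canister held upright at (205,230) with its orange stripe at (193,193) toward the red reader at (177,318). The pad below it at (215,350) is clear and the hood is untouched. Lowering now.

>>> step_arm --pt "0.002 -0.002 -0.03 0 50" --pt "0 0 -0.05 0 50" --pt "0 0 -0.05 0 50" --pt "0 0 -0.05 0 50" --pt "0 0 -0.05 0 50" --pt "0 0 -0.025 0 50" --pt "0 0 -0.008 0 50" --pt "0 0 0 0 50" --pt "0 0 0 0 50"

```text
clock: 7.5
eef_pos: [526.0, 176.5, 85.8]
tcp_rot: [[-0.214, 0.977, 0.002], [0.977, 0.214, 0.001], [0.0, 0.002, -1.0]]
wrist_force: [-0.1, 0.4, -1.2]
gripper_width: 55.1
finger_force: 42.9
```

>>> step_arm --pt "0 0 -0.003 0 50" --pt "0 0 -0.003 0 50" --pt "0 0 0 0 50"

```text
clock: 7.8
eef_pos: [525.3, 176.6, 82.0]
tcp_rot: [[-0.214, 0.977, 0.0], [0.977, 0.214, 0.0], [0.0, 0.0, -1.0]]
wrist_force: [0.4, 0.2, -1.6]
gripper_width: 54.9
finger_force: 42.9
```

>>> step_arm --pt "0 -0.002 -0.003 0 50" --pt "0 0 0 0 50" --pt "0 0 -0.002 0 50" --pt "0 0 0 0 50" --pt "0 0 0 0 50"

```text
clock: 8.3
eef_pos: [525.3, 175.5, 79.3]
tcp_rot: [[-0.214, 0.977, 0.0], [0.977, 0.214, -0.0], [-0.0, 0.0, -1.0]]
wrist_force: [-0.9, -0.6, -1.1]
gripper_width: 55.4
finger_force: 42.9
```

>>> step_arm --pt "0 0 -0.002 0 50" --pt "0 0 0 0 50" --pt "0 0 0 0 50"

```text
clock: 8.6
eef_pos: [525.3, 175.5, 79.2]
tcp_rot: [[-0.214, 0.977, -0.0], [0.977, 0.214, 0.001], [0.001, 0.0, -1.0]]
wrist_force: [-5.3, -1.4, 10.1]
gripper_width: 55.1
finger_force: 44.0
```

Contact (10 N up). Releasing gently, then rising to look.

>>> step_arm --pt "0 0 0 0 58" --pt "0 0 0 0 62" --pt "0 0 0 0 70" --pt "0 0 0 0 76" --pt "0 0 0 0 76" --pt "0 0 0 0 76"

```text
clock: 9.2
eef_pos: [525.3, 175.5, 78.3]
tcp_rot: [[-0.214, 0.977, 0.0], [0.977, 0.214, -0.0], [-0.0, 0.0, -1.0]]
wrist_force: [0.2, 0.6, 0.0]
gripper_width: 76.4
finger_force: 0.0
```

>>> step_arm --pt "0 0 0.02 0 76" --pt "0 0 0.05 0 76" --pt "0 0 0.06 0 76" --pt "0 0 0.07 0 76" --pt "0 -0.04 0.08 0 76" --pt "0 -0.08 0.08 0 76" --pt "0 -0.09 0.08 0 76" --pt "0 -0.09 0 0 76" --pt "0 -0.09 0 0 76" --pt "0 -0.05 0 0 76"

```text
clock: 10.2
eef_pos: [524.8, -36.6, 288.2]
tcp_rot: [[-0.21, 0.978, 0.002], [0.978, 0.21, 0.0], [-0.0, 0.002, -1.0]]
wrist_force: [0.5, 0.4, 0.7]
gripper_width: 75.7
finger_force: 0.0
```

```bash
python3 - <<'E'
from h import *
a=ctrl.capture("side"); t=ctrl.capture("top"); cv2.imwrite("pics/t1.png",t); cv2.imwrite("pics/s1.png",a)
o=np.hstack([cv2.resize(a[90:240,160:300],(392,420),interpolation=cv2.INTER_CUBIC),cv2.resize(t[140:280,150:286],(408,420),interpolation=cv2.INTER_CUBIC)]); cv2.imwrite("pics/placed.png",o)
hsv=cv2.cvtColor(t,cv2.COLOR_BGR2HSV).astype(int); x0,y0,x1,y1=208,212,248,248
r=hsv[y0:y1,x0:x1]; Y,X=np.mgrid[y0:y1,x0:x1]
m=(r[...,0]<20)&(r[...,1]>90)&(r[...,2]>130)
q=np.array([onz("top",a,b,92)[:2] for a,b in zip(X[m],Y[m])],np.float32)
l=cv2.fitLine(q,cv2.DIST_L2,0,.01,.01).ravel(); print("stripe",len(q),q.mean(0),q.min(0),q.max(0),"dir",np.degrees(np.arctan2(l[1],l[0])))
e=proj("top",[525,175.5,92]); print("cap expected at",e, "scale px/mm",np.linalg.norm(proj("top",[553,175.5,92])-e)/28)
E
```

```text
stripe 35 [522.7994  191.74315] [516.4432  179.35117] [529.22    202.59352] dir -75.31543
cap expected at [221.49118706 225.5960837 ] scale px/mm 0.38390790264138347
```

View pics/placed.png

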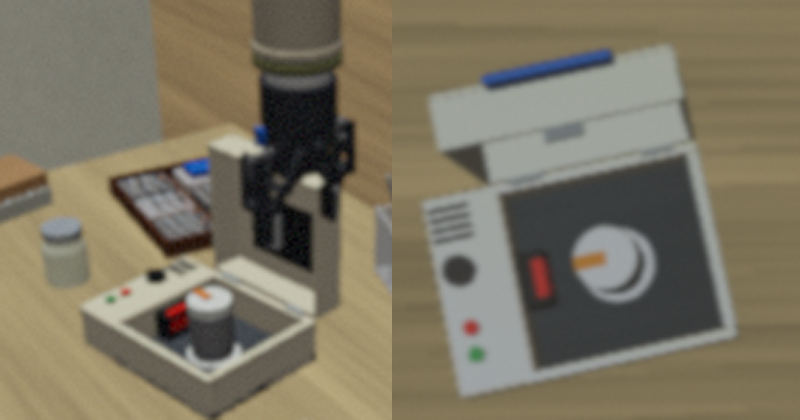

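The right half shows the canister cap at (605,258), concentric with the pad once camera slant is allowed for. The stripe at (588,261) points at the red window (541,277), and the hood lip is at (547,68). It was placed well. Now I go behind the hood with closed fingers.

>>> step_arm --pt "0 0 0.06 0 0" --pt "0 0 0.05 0 0" --pt "0.055 0.08 0 0 0" --pt "0.055 0.08 0 0 0" --pt "0.055 0.08 0 0 0" --pt "0.055 0.08 0 0 0" --pt "0.055 0.08 0 0 0" --pt "0.06 0.08 0 0 0" --pt "0 0.02 0 0 0" --pt "0 0 0 0 0" --squeeze 40

```text
clock: 11.3
eef_pos: [692.4, 221.2, 340.2]
tcp_rot: [[-0.218, 0.976, -0.002], [0.976, 0.218, -0.001], [-0.0, -0.002, -1.0]]
wrist_force: [-0.5, -0.0, -0.1]
gripper_width: 0.0
finger_force: 0.0
```

>>> step_arm --pt "0 0 0 0 0" --pt "0 0 0 0 0"

```text
clock: 11.5
eef_pos: [692.5, 216.1, 343.4]
tcp_rot: [[-0.212, 0.977, 0.001], [0.977, 0.212, 0.0], [0.0, 0.001, -1.0]]
wrist_force: [-1.0, 0.1, -0.4]
gripper_width: 0.2
finger_force: 0.0
```

>>> step_arm --pt "0 0 -0.05 0 0" --pt "0 0 -0.06 0 0" --pt "0 0 -0.056 0 0" --pt "0 0 0 0 0" --pt "0 0 0 0 0"

```text
clock: 12.0
eef_pos: [692.7, 217.1, 260.6]
tcp_rot: [[-0.213, 0.977, 0.001], [0.977, 0.213, 0.001], [0.0, 0.001, -1.0]]
wrist_force: [-0.8, 0.1, 0.7]
gripper_width: -0.0
finger_force: 0.0
```

```bash
python3 - <<'E'
from h import *
s=ctrl.sense(); p=np.array(s["eef_pos"]); print(p,s["wrist_force"])
yaw=np.radians(12.05); ex=np.array([np.cos(yaw),np.sin(yaw)])
prev=p
for th in np.linspace(1.57,0,21):
    mx=90-175*np.cos(th)+45*np.sin(th)+15; z=60+175*np.sin(th)+45*np.cos(th)+25
    q=np.array([*(np.array([525,175.5])+ex*mx),z]); print(round(th,2),q.round(0),((q-prev)/500).round(3)); prev=q
E
```

```text
[692.68470804 217.05496197 260.55822584] [-0.78584483  0.10146351  0.7215224 ]
1.57 [672. 207. 260.] [-0.042 -0.021 -0.001]
1.49 [658. 204. 263.] [-0.027 -0.006  0.006]
1.41 [644. 201. 265.] [-0.027 -0.006  0.004]
1.33 [630. 198. 266.] [-0.028 -0.006  0.002]
1.26 [617. 195. 265.] [-0.028 -0.006 -0.001]
1.18 [603. 192. 264.] [-0.028 -0.006 -0.003]
1.1 [589. 189. 261.] [-0.027 -0.006 -0.005]
1.02 [576. 186. 258.] [-0.027 -0.006 -0.007]
0.94 [563. 184. 253.] [-0.026 -0.006 -0.009]
0.86 [550. 181. 247.] [-0.025 -0.005 -0.011]
0.78 [538. 178. 241.] [-0.024 -0.005 -0.013]
0.71 [526. 176. 233.] [-0.023 -0.005 -0.015]
0.63 [515. 173. 224.] [-0.022 -0.005 -0.017]
0.55 [505. 171. 215.] [-0.021 -0.004 -0.019]
0.47 [495. 169. 205.] [-0.019 -0.004 -0.021]
0.39 [486. 167. 194.] [-0.018 -0.004 -0.022]
0.31 [479. 166. 182.] [-0.016 -0.003 -0.023]
0.24 [472. 164. 170.] [-0.014 -0.003 -0.025]
0.16 [466. 163. 157.] [-0.012 -0.003 -0.026]
0.08 [461. 162. 144.] [-0.01  -0.002 -0.026]
0.0 [457. 161. 130.] [-0.008 -0.002 -0.027]
```

>>> step_arm --pt "-0.025 -0.012 0 0 0" --pt "-0.017 -0.009 -0.001 0 0" --pt "-0.014 -0.003 0.003 0 0" --pt "-0.013 -0.003 0.003 0 0" --pt "-0.027 -0.006 0.004 0 0" --pt "-0.028 -0.006 0.002 0 0"

```text
clock: 12.6
eef_pos: [631.3, 198.0, 266.3]
tcp_rot: [[-0.214, 0.977, 0.003], [0.977, 0.214, 0.001], [0.0, 0.003, -1.0]]
wrist_force: [2.8, -0.4, 1.6]
gripper_width: -0.2
finger_force: 1.5
```

>>> step_arm --pt "-0.028 -0.006 -0.001 0 0" --pt "-0.028 -0.006 -0.003 0 0" --pt "-0.027 -0.006 -0.005 0 0" --pt "-0.027 -0.006 -0.007 0 0" --pt "-0.026 -0.006 -0.009 0 0" --pt "-0.025 -0.005 -0.011 0 0" --pt "-0.024 -0.005 -0.013 0 0"

```text
clock: 13.3
eef_pos: [538.3, 178.4, 241.4]
tcp_rot: [[-0.214, 0.977, 0.002], [0.977, 0.214, 0.002], [0.001, 0.002, -1.0]]
wrist_force: [0.6, -0.2, 3.2]
gripper_width: 0.1
finger_force: 1.3
```

```bash
python3 - <<'E'
from h import *
a=ctrl.capture("side"); t=ctrl.capture("top")
o=np.hstack([cv2.resize(a[90:240,160:300],(392,420)),cv2.resize(t[140:280,150:286],(408,420))]); cv2.imwrite("pics/hood.png",o)
E
```

```text
(no output)
```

View pics/hood.png

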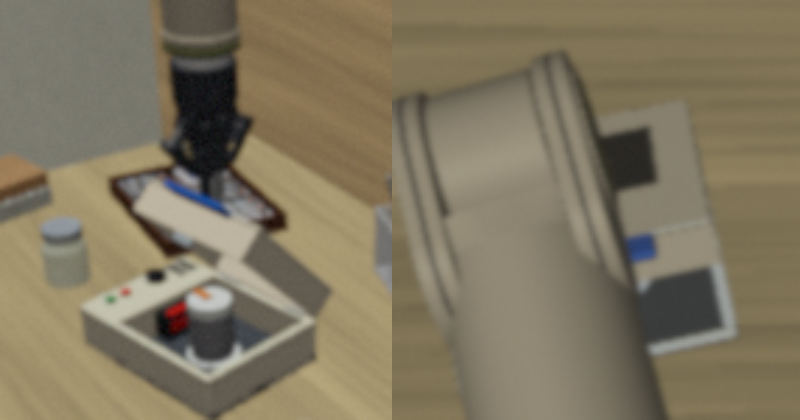

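The hood has come down to about 0.78 rad, with its lip at (197,198) in the left half just ahead of the fingertips at (210,190). The canister is still standing at (210,320). I keep following the arc.

>>> step_arm --pt "-0.023 -0.005 -0.015 0 0" --pt "-0.022 -0.005 -0.017 0 0" --pt "-0.021 -0.004 -0.019 0 0" --pt "-0.019 -0.004 -0.021 0 0" --pt "-0.018 -0.004 -0.022 0 0" --pt "-0.016 -0.003 -0.023 0 0" --pt "-0.014 -0.003 -0.025 0 0" --pt "-0.012 -0.003 -0.024 0 0"

```text
clock: 14.2
eef_pos: [466.1, 163.0, 157.2]
tcp_rot: [[-0.214, 0.977, 0.001], [0.977, 0.214, 0.001], [0.001, 0.001, -1.0]]
wrist_force: [-0.0, 0.7, 0.9]
gripper_width: 0.4
finger_force: 0.6
```

>>> step_arm --pt "-0.006 -0.001 -0.014 0 0" --pt "-0.004 -0.001 -0.01 0 0" --pt "-0.003 -0.001 -0.008 0 0" --pt "-0.002 0 -0.008 0 0" --pt "0 0 -0.006 0 0" --pt "0 0 -0.004 0 0" --pt "0 0 0 0 0"

```text
clock: 14.9
eef_pos: [458.3, 161.3, 131.7]
tcp_rot: [[-0.214, 0.977, -0.0], [0.977, 0.214, -0.0], [-0.0, -0.0, -1.0]]
wrist_force: [-0.2, -0.3, 0.3]
gripper_width: 0.2
finger_force: 0.0
```

>>> step_arm --pt "0 0 -0.003 0 0" --pt "0 0 -0.003 0 0" --pt "0 0 -0.002 0 0" --pt "0 0 0 0 0" --pt "0 0 0 0 0"

```text
clock: 15.4
eef_pos: [458.7, 161.4, 130.3]
tcp_rot: [[-0.214, 0.977, -0.0], [0.977, 0.214, 0.002], [0.002, 0.0, -1.0]]
wrist_force: [-13.0, -6.0, 33.3]
gripper_width: -0.2
finger_force: 16.9
```

Resisted firmly at tip height 105, which is the shut height. Backing off to verify.

>>> step_arm --pt "0 0 0.02 0 0" --pt "0 0 0.06 0 0" --pt "0 0 0.08 0 0" --pt "0 0 0.08 0 0" --pt "0 -0.08 0.04 0 0" --pt "0 -0.09 0 0 0" --pt "0 -0.09 0 0 0" --pt "0 -0.09 0 0 0" --pt "0 -0.09 0 0 0" --pt "0 0 0 0 0"

```text
clock: 16.4
eef_pos: [457.9, -65.0, 268.4]
tcp_rot: [[-0.205, 0.979, 0.001], [0.979, 0.205, 0.0], [-0.0, 0.001, -1.0]]
wrist_force: [0.2, 1.1, -0.7]
gripper_width: 0.1
finger_force: 0.0
```

```bash
python3 - <<'E'
from h import *
a=ctrl.capture("side"); t=ctrl.capture("top")
o=np.hstack([cv2.resize(a[90:360,160:360],(311,420)),cv2.resize(t[70:310,150:430],(489,420))]); cv2.imwrite("pics/end.png",o)
hsv=cv2.cvtColor(t,cv2.COLOR_BGR2HSV); m=cv2.inRange(hsv,(105,130,60),(130,255,255)); m[:, :170]=0; m[:,290:]=0; m[:180]=0
p=np.argwhere(m)[:,::-1]; print("lip px",len(p),p.mean(0) if len(p) else None)
yaw=np.radians(12.05); ex=np.array([np.cos(yaw),np.sin(yaw)])
for th in(0,.05,.1):
    print(th,proj("top",[*(np.array([525,175.5])+ex*(90-192*np.cos(th)+45*np.sin(th))),60+192*np.sin(th)+45*np.cos(th)]).round(1),proj("side",[*(np.array([525,175.5])+ex*(90-192*np.cos(th)+45*np.sin(th))),60+192*np.sin(th)+45*np.cos(th)]).round(1))
h=cv2.cvtColor(a,cv2.COLOR_BGR2HSV); m=cv2.inRange(h,(105,130,50),(130,255,255)); m[:170]=0; m[250:]=0;m[:,280:]=0; p=np.argwhere(m)[:,::-1]; print("side lip",len(p),p.mean(0))
E
```

```text
lip px 301 [229.2358804  264.36877076]
0 [229.3 264.3] [211.2 204.3]
0.05 [228.7 263.3] [211.5 201.6]
0.1 [228.1 262.2] [212.  198.8]
side lip 117 [210.95726496 205.79487179]
```

View pics/end.png

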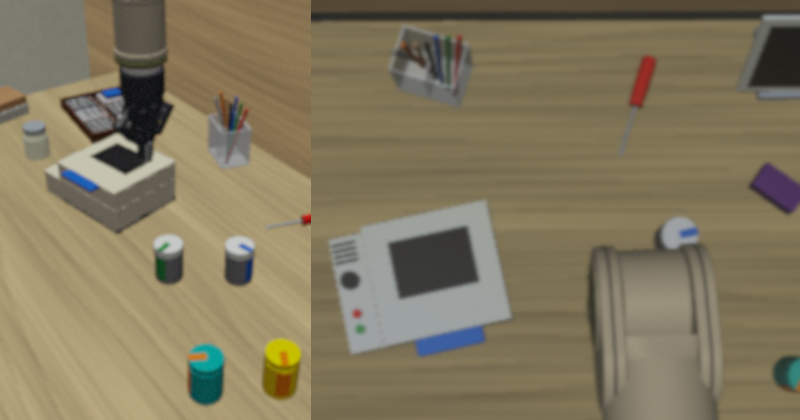

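The hood is fully shut: the lip at top px (229.2,264.4) matches the 0 rad prediction (229.3,264.3), and the other canisters are undisturbed. Handing in.

```bash
python3 -c "from plant import ctrl; print(ctrl.sign_off())"
```

```text
the job is handed in; nothing more can be done
None
```

I stood the orange-marked canister on the pad with its mark facing the reader, to within a few degrees as far as I could measure, then pressed the hood fully shut and handed the job in after about 16 s of robot time.

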